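# Load the crucible set and advance the furnace slide one hole

## Task

Load the furnace slide: stand the white crucible in the shallow dish on the hearth, then stand the narrow brown crucible inside the white one, keeping both upright. Then pull up the black lock knob, slide the hearth carriage one hole nearer the furnace and let the pin drop fully home in that hole. Finish still gripping the knob with the pin held home, and do not disturb the jar, the spanner or the brush.

Things in the scene. Friction and masses are not known exactly. Their poses are not given: they have to be found in the camera images.
- slide: The loading slide fixed to the bench: a straight rail 60 mm wide, 820 mm long, on an aluminium extrusion, its top (40 mm above the bench) a steel strip with a row of 13 mm holes every 50 mm along its middle. Origin: on the bench, on the rail's centre line. Its own +y axis points along the rail to the furnace, +z up. Place and yaw vary; it does not move during the job. The white muffle furnace at its end is out of reach and belongs to it.
- carriage (a joint): Travel of the hearth carriage along the rail towards the furnace (the slide's +y), in m; 0 = locked in its present hole (about 1.5 mm of play either way), 0.050 = over the next hole. Range -0.055 to 0.205. It runs with about 2 N of friction and stays where it is left; it is locked while the pin is in a hole. Carriage: aluminium plate 84 x 250 mm, top 54 mm above the bench, with the hearth slab at the furnace end and the lock knob at the other end.
- plunger (a joint): Lift of the spring lock plunger, in m: 0 = pin fully home, up to 0.016 = pulled right up. The round-nosed 10 mm pin reaches 10 mm into the 12 mm strip, so above 0.010 it is clear of the hole. The spring pushes it down with about 4 N at 0 and 9 N at 0.016. Let down between holes, the pin rests on the strip and drops in by itself when over a hole.
- knob (a point): Middle of the black cylindrical knob of the lock plunger: diameter 30 mm, 34 mm tall, upright, with a red dot on top; with the pin home its middle is 97 mm above the bench. It stands 150 mm from the hearth's centre along the slide's -y and moves with the carriage and the plunger; below it (77 mm above the bench and lower) is a 20 mm barrel. It is the only grip of the carriage.
- hearth (a point): Centre of the top of the white refractory hearth slab on the carriage, 100 x 100 mm with a rim 5 mm high and 8 mm wide; the slab's top is 72 mm above the bench. It moves with the carriage.
- next_hole (a point): Mouth of the hole that the pin is to go into, on the strip's top, 50 mm from the pin's present hole towards the furnace.
- saggar: Shallow round white dish already standing on the hearth slab: outside diameter 76 mm, 20 mm high, wall 5 mm, floor 6 mm thick. Origin at the centre of its underside, z up. Loose.
- crucible_m: White glazed crucible, open upwards: outside diameter 54 mm over its upper 26 mm, tapering to 42 mm at the foot, 42 mm high, wall 4 mm, floor 5 mm thick. Origin at the centre of its underside, z up. Stands on the bench at the start; about 0.12 kg. Standing in the dish it rises 28 mm above the dish's rim; hold it by that part, so that the fingers stay out of the dish.
- crucible_s: Narrow brown crucible, open upwards: outside diameter 32 mm over its upper 50 mm, tapering to 26 mm at the foot, 64 mm high, wall 3 mm, floor 4 mm. Origin at the centre of its underside, z up. Stands on the bench at the start; about 0.07 kg. Standing in the white one it rises 27 mm above its rim; hold it by that part.
- jar: Bystander: closed amber jar with a blue cap, diameter 48 mm, 85 mm high, standing on the bench. Origin at the centre of its underside.
- spanner: Bystander: steel spanner 160 mm long lying flat on the bench beyond the rail.
- brush: Bystander: hand brush 160 mm long lying flat on the bench beyond the rail.
Not all that is in view belongs to the job. There is more than one size of the crucible_s; the job needs the smallest. There is more than one size of the crucible_m; the one meant has the size given above.

How it is judged:
By the outcome, as a careful person would: the job done as asked, in the order asked, and still so for the second after the job is handed in, while the arm keeps its last pose, push and grip.
It also fails if it takes over 61 s, if anything falls off the work surface, if the arm or the gripper's body presses on something with over 40 N, if the wrist force passes 120 N, or if a joint passes its speed limit or range.

## Robot

A 6-joint arm with a two-finger parallel gripper is mounted at the origin on the work surface. World frame = base frame: x ahead of the robot, y to its left, z up, the work surface at z = 0. Lengths are in m, angles in rad, forces in N, time in s.
With the tool pointing down it reaches from about 0.275 to 0.825 m from the base axis. Payload 4.9 kg.
Tool frame: the origin (TCP) lies midway between the tips of the shut fingers; the grasp point (between the pads) lies 19 mm behind it (grip_point_offset is the distance from the TCP to the grasp point, in m); z points along the fingers, y is the line along which they close (so a half turn about z gives the same grasp; the last joint's range is limited). The gripper opens to 85 mm and grips with 20 to 120 N. Pads are 22 mm wide; open, the fingers measure 114 mm over their backs; the gripper's body (76 mm by 85 mm) begins 54 mm behind the grasp point. The pads swing forward as they close: fully open they stand 13 mm farther back than shut.
Start: joints at [1.208, 0.326, -0.193, 1.052, 0, 1.437], TCP at [0.125, 0.536, 0.231] pointing down, gripper open.
Joint ranges: [-2.65, 2.65], [-0.97, 1.79], [-1.3, 1.35], [-1.93, 2.1], [-1.47, 1.37], [-3.14, 3.14]. Speed limits (rad/s): [2.57, 2.57, 3.14, 3.14, 3.14, 3.14].

## Interface

Orientations are given as a rotation vector (axis times angle).
In Python, from cell import * gives the robot as it stands. Calls block until the motion is done:
- movep(position, orientation): joint-space move of the TCP to a pose.
- move_l(position, velocity=0.15, rot=None, until_force=None): straight line of the TCP; rot=None keeps the orientation; velocity is the mean speed in m/s. With until_force (N) it stops when the force on the tool has changed by that much, and returns True; else False.
- set_joints(angles): joint-space move.
- let_go() and grab(newtons=None): open the fingers fully, or close them until they stop; newtons is the grip in N (None keeps the last).
- sleep(seconds).
- ik(position, orientation): joint angles nearest the present ones, or None.
- get_state(): the state.
- grab_frame(name): name is "scene" or "side" or "wrist"; returns a dict with "img" (384x512x3 uint8, red, green, blue), "fx", "fy", "cx", "cy" (pixels), "cam_to_world" (4x4, takes a point from camera to world coordinates); the wrist camera has in their place "T_tool_cam" (4x4, takes a point from camera to tool coordinates, whose origin is the TCP and whose axes are the flange's). Camera axes: x right, y down, z forward; pixel columns grow to the right and rows downward; lengths in m; the calibration is good to about 2 mm. A picture is of the moment at which its call begins: read the wrist's pose just before it. There is no depth.
A pose or a line that the arm cannot do raises MotionError and nothing moves.
- sign_off(): hands the job in; it is judged then, once.
Trained networks look in the newest picture that a camera, given by its name, has taken for a name from the list of things; names that differ only in an ending like _2 or _b are one class to them, and where a whole thing is asked for, a point or a joint stands for the part that bears it (a point fixed in the world has none). Each returns a list of dicts, best first, with "score" (0 to 1); they miss things now and then, are a little off and sometimes report something else, mostly with a low value. They report only what shows in the picture. A call takes as long as a camera call. They do not tell look-alikes from the thing itself.
- spot_in(camera, name): "centre" ([column, row] in pixels, amid what is visible of it).
- silhouettes(camera, name): "mask" (384x512 bool, what is visible of it) and "centre" ([column, row] in pixels, amid what is visible of it).
- tip_of(camera, name): "centre" ([column, row] in pixels: a listed point, or the origin of a listed thing).
The state is a dict: "clock": time; "q": joint angles; "joint_velocities": joint speeds; "tau": joint torques, N m; "position": TCP position; "eef_rot": TCP orientation; "contact_force": force on the tool from outside, world axes, zero at the start; "wrist_torque": the same for the moment, N m; "finger_gap": opening from 0.0 (shut) to 1.0 (fully open); "grasp_force": force on a finger pad.
Only numpy, scipy, OpenCV 4.12 (cv2) and the standard library are available. Lean on these libraries where they do the work, as an engineer would, in place of code of your own. Each camera call takes 0.05 s, during which the arm holds its last target. There are 200 camera calls.

## Working session

There is one attempt and no reset: what is moved stays moved. The work goes in short steps, each a Python script; the robot and the scene stay as the last script left them, time stands still between calls to the robot, and variables do not carry over. Pictures are saved under pics/ and viewed, at most 10 in all, crops included, and the job is handed in when it is done.

```bash
mkdir -p pics; cat > h.py <<'E'
from cell import *
import numpy as np, cv2
from scipy.spatial.transform import Rotation as R
def frame(c):
    s=get_state(); f=grab_frame(c)
    if c=="wrist":
        T=np.eye(4);T[:3,:3]=R.from_rotvec(s["eef_rot"]).as_matrix();T[:3,3]=s["position"]
        f["cam_to_world"]=T@np.array(f["T_tool_cam"])
    f["cam_to_world"]=np.array(f["cam_to_world"]);return f
def ray(f,p,z):
    T=f["cam_to_world"];d=T[:3,:3]@np.array([(p[0]-f["cx"])/f["fx"],(p[1]-f["cy"])/f["fy"],1])
    o=T[:3,3];return o+d*(z-o[2])/d[2]
def proj(f,P):
    T=f["cam_to_world"];c=T[:3,:3].T@(np.array(P)-T[:3,3]);return np.array([f["fx"]*c[0]/c[2]+f["cx"],f["fy"]*c[1]/c[2]+f["cy"]])
def save(n,img): cv2.imwrite(f"pics/{n}.png",cv2.cvtColor(img,cv2.COLOR_RGB2BGR))
E
python3 - <<'E'
from h import *
np.set_printoptions(precision=3,suppress=True)
s=get_state();print(s)
F={c:frame(c) for c in("scene","side","wrist")}
Z=dict(knob=.097,hearth=.072,next_hole=.04,saggar=.078,crucible_m=0,crucible_s=0,jar=0)
for c,f in F.items():
    print(c,f["cam_to_world"][:3,3])
    for n,z in Z.items():
        print(c,n,[(round(d["score"],2),np.round(d["centre"]),ray(f,d["centre"],z)[:2]) for d in tip_of(c,n)][:4])
a=np.vstack([F["scene"]["img"],F["side"]["img"]])
save("a",cv2.resize(a,None,fx=.78,fy=.78)); save("w",F["wrist"]["img"]);save("scene",F["scene"]["img"])
E
```

```text
{'clock': 0.0, 'q': array([ 1.208,  0.327, -0.194,  1.052, -0.   ,  1.437]), 'joint_velocities': array([ 0.   , -0.   , -0.002, -0.001,  0.002, -0.001]), 'tau': array([  0.002, -44.341,  26.244,   0.016,   0.   ,  -0.   ]), 'position': array([0.125, 0.535, 0.23 ]), 'eef_rot': array([-0.359, -3.121,  0.003]), 'contact_force': array([ 0.793,  0.144, -0.071]), 'wrist_torque': array([ 0.082,  0.045, -0.021]), 'grasp_force': 0.0, 'finger_gap': 0.9999979876430456}
scene [ 1.073 -0.457  1.26 ]
scene knob [(0.51, array([231., 203.]), array([ 0.599, -0.082]))]
scene hearth [(0.58, array([271., 176.]), array([0.599, 0.066]))]
scene next_hole [(0.86, array([244., 201.]), array([ 0.595, -0.032])), (0.44, array([247., 289.]), array([ 0.788, -0.192])), (0.32, array([166., 194.]), array([ 0.433, -0.181]))]
scene saggar [(0.78, array([272., 176.]), array([0.602, 0.065]))]
scene crucible_m [(0.83, array([191., 189.]), array([ 0.449, -0.107])), (0.78, array([136., 199.]), array([ 0.37 , -0.246])), (0.77, array([259., 139.]), array([0.448, 0.158])), (0.75, array([164., 194.]), array([ 0.408, -0.176]))]
[... 652 characters left out ...]
_m [(0.87, array([294., 301.]), array([0.413, 0.232])), (0.8, array([297., 267.]), array([0.438, 0.14 ])), (0.61, array([363., 196.]), array([ 0.371, -0.231])), (0.58, array([342., 200.]), array([ 0.42 , -0.177]))]
side crucible_s [(0.87, array([294., 301.]), array([0.413, 0.232])), (0.8, array([297., 267.]), array([0.438, 0.14 ])), (0.61, array([363., 196.]), array([ 0.371, -0.231])), (0.58, array([342., 200.]), array([ 0.42 , -0.177]))]
side jar [(0.89, array([315., 236.]), array([0.437, 0.02 ])), (0.55, array([244., 202.]), array([ 0.66, -0.05]))]
wrist [0.061 0.55  0.373]
wrist knob []
wrist hearth []
wrist next_hole []
wrist saggar []
wrist crucible_m []
wrist crucible_s []
wrist jar []
```

View pics/a.png

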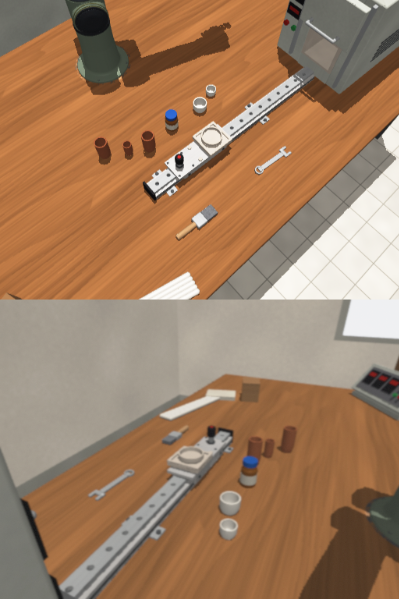

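```bash
python3 - <<'E'
import cv2
a=cv2.imread('pics/scene.png')[110:250,100:330];cv2.imwrite('pics/b.png',cv2.resize(a,(800,487),interpolation=cv2.INTER_CUBIC))
E
```

```text
(no output)
```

View pics/b.png

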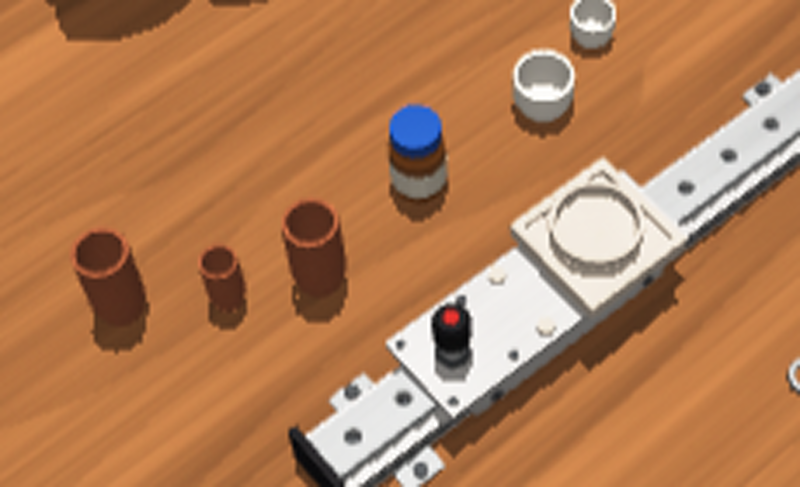

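The scene picture shows three brown crucibles. The smallest is the middle one, at scene pixel (164,190). There are two white ones, and the larger, at (256,134), is about 55 mm wide when scaled against the jar cap, so it's the one I need. The knob is at (231,203) and the dish at (272,176). The rail runs roughly along +y.

```bash
cat >> h.py <<'E'
np.set_printoptions(precision=4,suppress=True)
def down(a):
    best=None
    for b in (a,a+np.pi):
        y=np.array([np.cos(b),np.sin(b),0]);z=np.array([0,0,-1.]);yield R.from_matrix(np.c_[np.cross(y,z),y,z]).as_rotvec()
def rot(p,a):
    q0=get_state()["q"];c=[(np.abs(q-q0).max(),r) for r in down(a) if (q:=ik(p,r)) is not None]
    return min(c,key=lambda t:t[0])[1]
def go(p,a): movep(p,rot(p,a))
def look(n,names):
    f=frame("wrist");save(n,f["img"]);out={}
    for k,z in names.items():
        print(k,[(round(d["score"],2),np.round(d["centre"]),ray(f,d["centre"],z)[:2]) for d in tip_of("wrist",k)][:5])
    return f
def rimfit(f,name,z):  # mask outline centroid by height z -> centre, size
    for d in silhouettes("wrist",name)[:4]:
        c,_=cv2.findContours(d["mask"].astype(np.uint8),0,1); c=max(c,key=len)[:,0]
        P=np.array([ray(f,p,z)[:2] for p in c]); (x,y),r=cv2.minEnclosingCircle(P.astype(np.float32)*1000)
        print(name,round(d["score"],2),np.round(d["centre"]),"circ mm",round(x,1),round(y,1),"d",round(2*r,1))
E
python3 - <<'E'
from h import *
go([.47,.15,.24],0)
f=look("w1",dict(crucible_m=0,saggar=.078,hearth=.072))
rimfit(f,"crucible_m",.042);rimfit(f,"saggar",.098)
print(get_state()["clock"],get_state()["position"],f["cam_to_world"][:3,3])
E
```

```text
crucible_m [(0.93, array([211.,  78.]), array([0.4187, 0.2317])), (0.87, array([241., 156.]), array([0.4497, 0.1485]))]
saggar [(0.71, array([391., 257.]), array([0.5979, 0.0628]))]
hearth []
crucible_m 0.81 [236. 161.] circ mm 443.0 150.0 d 55.6
crucible_m 0.67 [205.  74.] circ mm 418.0 231.3 d 41.2
saggar 0.7 [408. 243.] circ mm 598.1 73.2 d 77.6
3.375 [0.4699 0.1505 0.24  ] [0.4692 0.2158 0.3827]
```

View pics/w1.png

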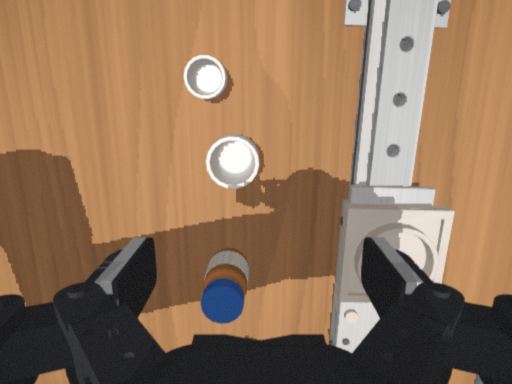

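The wrist picture shows the white crucible at (233,162), measuring 55.6 mm across as expected, at about (0.443, 0.150). The strip holes at (407,44), (400,99) and (394,150) give the rail yaw. Next I'll grasp the crucible and look at the hearth while carrying it.

```bash
python3 - <<'E'
from h import *
f=frame("wrist");H=[ray(f,p,.04)[:2] for p in((407,44),(400,99),(394,150))];print(H)
go([.4435,.150,.075],0)
move_l([.4435,.150,.012],.12)
grab(30);s=get_state();print(s["finger_gap"],s["grasp_force"],s["position"])
move_l([.4435,.150,.2],.3)
go([.60,-.01,.24],0)
f=look("w2",dict(crucible_m=.1,saggar=.078,hearth=.072,knob=.097,next_hole=.04))
rimfit(f,"saggar",.098);rimfit(f,"knob",.114)
s=get_state();print(s["clock"],s["finger_gap"])
E
```

```text
[array([0.6074, 0.2605]), array([0.6062, 0.2108]), array([0.6056, 0.1611])]
0.6139734322842963 30.863745810929686 [0.4442 0.1501 0.013 ]
crucible_m [(0.79, array([264., 237.]), array([ 0.6026, -0.0658])), (0.71, array([135., 238.]), array([ 0.4881, -0.0669]))]
saggar [(0.64, array([259.,  89.]), array([0.5981, 0.0602]))]
hearth []
knob []
next_hole [(0.86, array([263., 192.]), array([ 0.6015, -0.042 ]))]
saggar 0.7 [262.  86.] circ mm 599.8 60.9 d 74.6
saggar 0.56 [446.  16.] circ mm 738.0 111.9 d 27.9
7.3 0.6131644443361254
```

View pics/w2.png

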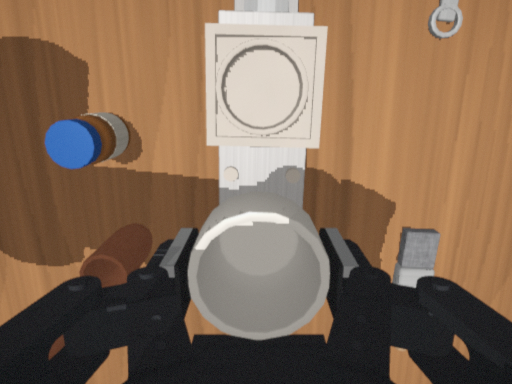

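The wrist picture shows the dish rim centred at about (262,88) on a square slab. The white crucible is held upright in the fingers, its mouth at about (260,270), so I'll place it now.

```bash
python3 - <<'E'
from h import *
f=frame("wrist");D=ray(f,(262,88.5),.092)
print("dish",D,"slab",ray(f,(265.2,86.7),.077),"cruc",ray(f,(260,270),.27), get_state()["position"])
g=D[:2]-[0,.0]
go([*g,.16],0)
print(move_l([*g,.110],.12), get_state()["contact_force"])
print(move_l([*g,.0895],.04,until_force=4)); s=get_state();print(s["position"],s["contact_force"])
let_go()
print(get_state()["position"])
move_l([*g,.20],.3)
g=[.414,-.177]
go([.42,-.2,.25],np.deg2rad(-30))
f=look("w3",dict(crucible_s=0));rimfit(f,"crucible_s",.064)
print(get_state()["clock"])
E
```

```text
dish [0.602  0.0599 0.092 ] slab [0.6049 0.0616 0.077 ] cruc [ 0.5999 -0.0064  0.27  ] [ 0.5999 -0.0095  0.2402]
False [ 0.3181 -0.1416 -1.3104]
True
[0.6019 0.0599 0.0909] [ 0.0885 -0.7923  3.9021]
[0.6011 0.0599 0.0901]
crucible_s [(0.7, array([249., 135.]), array([ 0.4203, -0.1764])), (0.68, array([241.,  65.]), array([ 0.4507, -0.1079])), (0.56, array([239., 210.]), array([ 0.3644, -0.2484]))]
crucible_s 0.8 [235. 233.] circ mm 363.3 -248.2 d 75.2
crucible_s 0.78 [238.  60.] circ mm 451.3 -107.7 d 52.4
crucible_s 0.77 [245. 142.] circ mm 418.0 -176.6 d 36.2
11.225
```

View pics/w3.png

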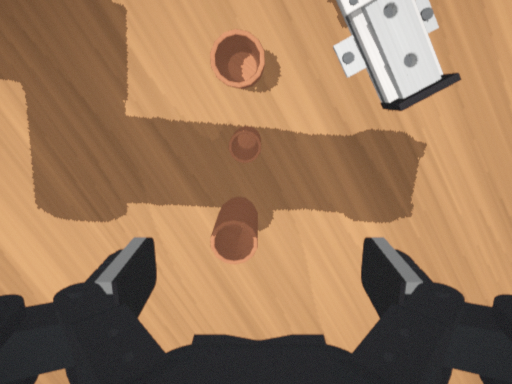

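The picture shows the smallest brown crucible at (246,144), with its two larger copies in line above and below it. The fingers close across that line.

```bash
python3 - <<'E'
from h import *
a=np.deg2rad(-30);g=[.4185,-.1765]
go([*g,.10],a)
move_l([*g,.037],.12)
grab(25);s=get_state();print(s["finger_gap"],s["grasp_force"],s["position"])
move_l([*g,.22],.3)
go([.60,-.02,.25],0)
f=look("w4",dict(crucible_m=.078,hearth=.072,saggar=.078))
rimfit(f,"crucible_m",.120);rimfit(f,"saggar",.092)
s=get_state();print(s["clock"],s["finger_gap"],s["position"])
E
```

```text
0.37324458937968547 24.47394635528326 [ 0.4187 -0.1766  0.0374]
crucible_m [(0.62, array([ 84., 322.]), array([ 0.4123, -0.1899])), (0.59, array([264.,  80.]), array([0.6029, 0.0561])), (0.57, array([258., 219.]), array([ 0.5967, -0.0729])), (0.55, array([137., 224.]), array([ 0.4791, -0.0786]))]
hearth []
saggar []
crucible_m 0.96 [118. 242.] circ mm 478.2 -82.0 d 78.3
crucible_m 0.74 [258. 260.] circ mm 599.0 -93.4 d 110.8
crucible_m 0.67 [ 90. 338.] circ mm 438.7 -177.9 d 28.7
crucible_m 0.63 [266.  74.] circ mm 601.1 58.6 d 54.1
saggar 0.94 [233.  53.] circ mm 599.8 60.9 d 75.2
15.1083 0.37369155147370337 [ 0.5996 -0.0211  0.2503]
```

View pics/w4.png

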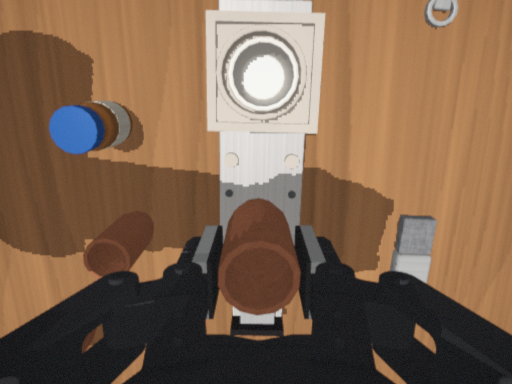

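The white crucible stands upright in the dish, its rim centred at (264,73). That works out to (0.601, 0.059) with a diameter of 54.1 mm. The brown one is held straight, its mouth at (260,272).

```bash
python3 - <<'E'
from h import *
f=frame("wrist");p=get_state()["position"];m=ray(f,(260,274),.277);print("brown off",m-p)
g=np.array([.6013,.0590])
go([*g,.215],0)
print(move_l([*g,.165],.2))
print(move_l([*g,.130],.08,until_force=3),get_state()["position"],get_state()["contact_force"])
print(move_l([*g,.1185],.03,until_force=3)); s=get_state();print(s["position"],s["contact_force"])
E
```

```text
brown off [-0.0001 -0.0006  0.0267]
False
False [0.6015 0.059  0.1303] [-0.7685  0.6243 -0.5356]
True
[0.6016 0.059  0.1203] [-1.4499  1.5563  4.574 ]
```

```bash
python3 - <<'E'
from h import *
let_go()
p=get_state()["position"]
move_l([p[0],p[1],.25],.25)
go([.60,-.13,.28],0)
f=look("w5",dict(knob=.097,crucible_s=.083,crucible_m=.078))
rimfit(f,"knob",.114);rimfit(f,"crucible_m",.120);rimfit(f,"crucible_s",.147)
s=get_state();print(s["clock"],s["position"])
E
```

```text
knob [(0.88, array([257., 121.]), array([ 0.5972, -0.0883])), (0.28, array([263.,  75.]), array([ 0.6022, -0.0471]))]
crucible_s [(0.98, array([138., 130.]), array([ 0.4804, -0.0977])), (0.65, array([ 82., 240.]), array([ 0.4093, -0.2151]))]
crucible_m [(0.98, array([138., 130.]), array([ 0.4787, -0.0982])), (0.65, array([ 82., 240.]), array([ 0.4064, -0.2173]))]
knob 0.58 [260. 122.] circ mm 598.5 -87.8 d 28.6
knob 0.22 [408. 168.] circ mm 735.0 -147.8 d 124.1
crucible_m 0.92 [ 55. 258.] circ mm 405.8 -218.8 d 92.6
crucible_m 0.71 [118. 138.] circ mm 474.7 -102.6 d 63.9
crucible_s 0.92 [ 55. 258.] circ mm 423.1 -204.9 d 84.3
crucible_s 0.71 [118. 138.] circ mm 485.9 -99.2 d 58.2
19.3417 [ 0.6001 -0.1288  0.28  ]
```

View pics/w5.png

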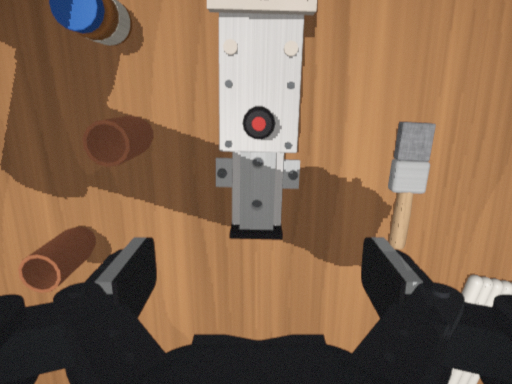

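The picture shows the knob's red dot at (259,123), which puts the knob at about (0.5985, -0.088) and fits the hearth offset of 150 mm. Nothing is in the way of the fingers. I'll grip it and feel the play to find the middle of the hole.

```bash
python3 - <<'E'
from h import *
a=-.018;k=np.array([.5985,-.088]);u=np.array([.018,1])/np.hypot(.018,1)
go([*k,.16],a)
move_l([*k,.077],.12)
grab(60);s=get_state();print(s["finger_gap"],s["grasp_force"],s["position"],s["contact_force"])
p0=s["position"];E=[]
for d in (1,-1):
    q=np.r_[p0[:2]+d*.005*u,.077];h=move_l(q,.02,until_force=6);s=get_state();E.append(s["position"]);print(h,s["position"],s["contact_force"])
c=(E[0]+E[1])/2;print("mid",c,"play",np.linalg.norm(E[0]-E[1]))
move_l([c[0],c[1],.077],.03);s=get_state();print(s["position"],s["contact_force"],s["clock"])
E
```

```text
0.3329006335981101 59.23412382602692 [ 0.5991 -0.088   0.0776] [-0.0385  1.318   2.5903]
True [ 0.5992 -0.0864  0.0776] [-0.7914 -1.5313  4.8579]
True [ 0.5991 -0.089   0.0776] [-0.5438 -2.4069  3.4442]
mid [ 0.5991 -0.0877  0.0776] play 0.002612700502927188
[ 0.5992 -0.0881  0.0776] [-2.4074 -2.5881  7.0245] 22.0833
```

```bash
python3 - <<'E'
from h import *
def st(n):
    s=get_state();print(n,s["position"],s["contact_force"],round(s["finger_gap"],3),round(s["clock"],2))
z=.0911
move_l([.5991,-.0877,z],.03);st("up")
move_l([.6000,-.0377,z],.035);st("slid")
h=move_l([.6000,-.0377,.0765],.015,until_force=14);st(h)
sleep(.3);st("rest")
f=look("w6",dict(knob=.097,crucible_s=.083))
S=frame("scene");save("s6",cv2.resize(S["img"][110:250,180:330],(800,747))[:600])
E
```

```text
up [ 0.599  -0.0876  0.0906] [ 4.0907 -1.2179 -8.4947] 0.334 22.7
slid [ 0.6002 -0.0372  0.0912] [ 4.8836 -1.0241 -9.3615] 0.337 24.27
True [ 0.6004 -0.0375  0.0776] [-1.0414  0.0396  6.8277] 0.336 25.22
rest [ 0.6004 -0.0375  0.0776] [-0.6706  1.455   6.0882] 0.335 25.52
knob [(0.92, array([258., 264.]), array([ 0.5995, -0.0376]))]
crucible_s [(0.61, array([ 55., 292.]), array([ 0.5076, -0.0572]))]
```

```bash
python3 - <<'E'
from h import *
for d in (1,-1):
    h=move_l([.6002,-.0377+d*.005,.0765],.02,until_force=6);s=get_state();print(h,s["position"],s["contact_force"])
move_l([.6002,-.0377,.0768],.02);sleep(.3)
s=get_state();print(s["position"],s["contact_force"],s["grasp_force"],s["clock"])
E
```

```text
True [ 0.6004 -0.0364  0.0776] [ 0.2624 -1.2987  3.7213]
True [ 0.6004 -0.0376  0.0776] [-0.4023 -0.8758  3.7657]
[ 0.6003 -0.0377  0.0776] [-1.0262  0.5428  6.5207] 61.31478667259216 26.7417
```

View pics/s6.png

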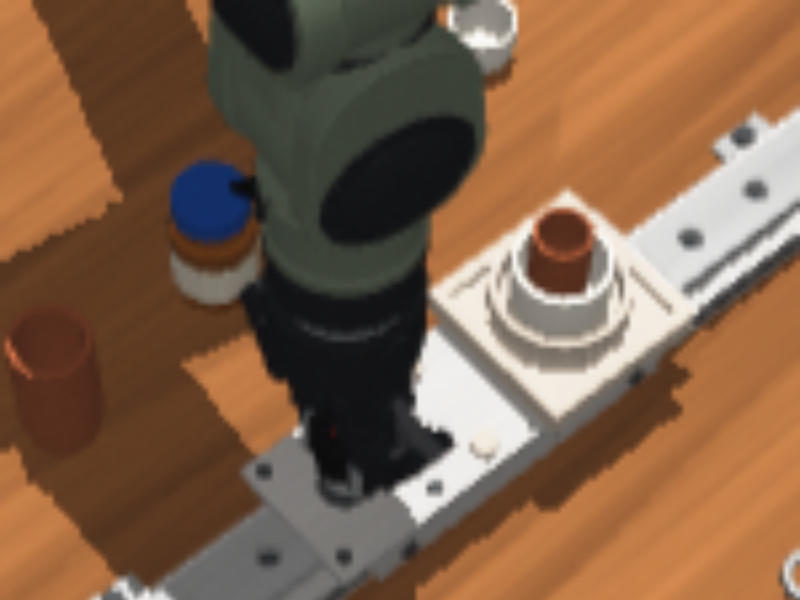

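The picture shows both crucibles nested and upright in the dish at (565,270), the jar untouched and the knob gripped. The knob is back at its home height and has moved 50 mm, so I'm handing the job in.

```bash
python3 -c "
from cell import *
print(sign_off())"
```

```text
the job is handed in; nothing more can be done
None
```

I handed the job in at about 27 s: both crucibles stand upright and nested in the dish, the carriage is one hole nearer the furnace, and the knob is still gripped and pressed down at its pin-home height; no verdict came back.

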